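Close the teapot flap and the sippy cup vent

ROBOT

A 7-joint arm with a two-finger parallel gripper is mounted at the origin on the work surface. World frame = base frame: x ahead of the robot, y to its left, z up, the work surface at z = 0. Lengths are in m, angles in rad, forces in N, time in s.
With the tool pointing down it reaches from about 0.425 to 0.875 m from the base axis. Payload 8.4 kg.
Tool frame: the origin (TCP) lies at the centre of the arm's flange, where the gripper is bolted on; the fingertips stand 173 mm ahead of it and the grasp point (between the pads) lies 155 mm ahead of it; z points along the fingers, y is the direction in which the jaws open and shut (so a half turn about z gives the same grasp; the last joint's range is limited). The gripper opens to 85 mm and grips with 20 to 120 N. Pads are 22 mm wide; open, the fingers measure 114 mm over their backs; the gripper's body (76 mm by 85 mm) begins 54 mm behind the grasp point. The pads swing forward as they close: fully open they stand 13 mm farther back than shut.
Start: joints at [-1.387, 0.333, 0.04, 1.465, -0.013, 1.343, -0.059], TCP at [0.181, 0.624, 0.405] pointing down, gripper open.
Joint ranges: [-2.58, 2.58], [-0.38, 2.09], [-1.3, 1.39], [0.25, 2.4], [-1.5, 4.64], [0.08, 2.09], [-2.65, 2.65]. Speed limits (rad/s): [2.22, 2.22, 2.79, 2.79, 3.14, 3.14, 3.14].

INTERFACE

Orientations are given as a rotation vector (axis times angle).
In Python, from bench import manip, hand, optics gives the robot as it stands. The module is installed in compiled form; this text tells all that it offers. Calls block until the motion is done:
- manip.move_pose(position, orientation): joint-space move of the TCP to a pose.
- manip.move_l(position, max_speed=0.15, rot=None, max_force=None): straight line of the TCP; rot=None keeps the orientation; max_speed is the mean speed in m/s. With max_force (N) it stops when the force on the tool has changed by that much, and returns True; else False.
- manip.movej(angles): joint-space move.
- hand.release() and hand.grasp(): open the fingers fully, or close them until they stop; the grip force is fixed at half the most.
- manip.hold(seconds).
- manip.ik(position, orientation): joint angles nearest the present ones, or None.
- manip.read_state(): the state.
- optics.get_image(name): name is "scene" or "side" or "wrist"; returns a dict with "pixels" (420x560x3 uint8, red, green, blue), "K" (3x3 intrinsics, pixels), "R" (3x3) and "t" (3): a world point X has camera coordinates R X + t. Camera axes: x right, y down, z forward; pixel columns grow to the right and rows downward; lengths in m; the calibration is good to about 2 mm. A picture is of the moment at which its call begins. There is no depth.
A pose or a line that the arm cannot do raises manip.IKError and nothing moves.
- manip.job_done(): hands the job in, once; it reports no verdict.
The state is a dict: "t": time; "joint_pos": joint angles; "qd": joint speeds; "effort": joint torques, N m; "tool_pos": TCP position; "tcp_rot": TCP orientation; "wrist_force": force on the tool from outside, world axes, zero at the start; "moment": the same for the moment, N m; "width": finger opening in m.
Only numpy, scipy, OpenCV 4.12 (cv2) and the standard library are available. Lean on these libraries where they do the work, as an engineer would, in place of code of your own. Each camera call takes 0.05 s, during which the arm holds its last target. There are 200 camera calls.

TASK

Close up both drinks before they go into the fridge: push the teapot's open steel flap over with the fingertips and ease it down until it is fully shut, without letting it bang, and press the orange vent button on the teal sippy cup all the way in, where it stays. Either may be done first. Only touch and push: do not lift anything, leave the pot and the cup standing where they are, and do not disturb the tray, spoon or grey lid beside them.

Things in the scene. Friction and masses are not known exactly. Their poses are not given: they have to be found in the camera images.
- shelf: Low marble-effect plastic shelf, 460 x 860 mm (x, y), fixed. It stands on short feet; its top is 40 mm above its origin (the centre of its underside, on the worktop). Everything else stands on it.
- teapot: Loose cream ceramic teapot, about 0.65 kg, belly 114 mm across, mouth rim 92 mm above its foot. Origin at the centre of its underside; its x axis points to the spout (tip about 104 mm out), its -x side carries the hinge and the loop handle (out to 103 mm, top at 84 mm). z is up.
- flap (a joint): Angle of the teapot's round steel flap in rad: 0 fully shut on the rim (its stop), about 1.57 upright, largest 2.15. At the start it is open, 1.5 to 2.05, upright or leaning back over the handle. To shut it the flap is pushed from the handle side towards the spout and down. The hinge is stiff enough that the flap stays at any angle (0.01 to 0.04 N m shuts it, about 1 N at 40 mm from the hinge).
- flap_hinge (a point): Point on the flap's hinge axis, in the middle of its width: 38 mm from the pot's axis on the handle (-x) side, 94 mm above the pot's foot. The axis runs along the pot's y. The flap is a 72 mm disc whose centre is 38 mm from the hinge axis, with an 18 mm wide front lip reaching 84 mm from it. Its outer face is slightly domed: shut, it is 5 mm above the hinge axis at the disc's centre and 1 mm at the edge.
- flap_lip (a point): End of the flap's front lip, 84 mm from the hinge axis; it moves with the flap. The pot's spout is beyond it when shut.
- sippy_cup: Loose teal sippy cup, about 0.3 kg, body 76 mm across, lid 82 mm across with its flat top 104 mm above the foot, two loop handles out to 69 mm on its +y and -y sides. Origin at the centre of its underside. A drinking spout (34 mm wide along y, from 12 to 28 mm off the axis, top 127 mm above the foot) stands on the -x side, the vent button on the +x side.
- vent (a joint): Travel of the vent button in m: 0 popped out, 0.005 fully in. It moves straight down into the lid, takes about 2.5 N, and stays where it is pushed.
- vent_top (a point): Centre of the top of the orange vent button, 19 mm across, 16 mm from the cup's axis on its +x side; 113 mm above the cup's foot when popped out, 108 mm when fully in (2 mm above the collar round it).
- cup_lid: Bystander: loose grey hard silicone cup lid, 92 mm across, 21 mm high with a small knob. Origin at the centre of its underside.
- tray: Bystander: loose aluminium tray, 170 x 310 mm (x, y), 18 mm high. Origin at the centre of its underside.
- spoon: Bystander: beech stirring spoon, 250 mm long, 42 mm wide at the bowl, lying in the tray. Origin at the middle of its length, on its underside; x towards the bowl.
Not all that is in view belongs to the job. Of the things that look like the sippy_cup, the largest one is meant.

How it is judged:
At the end, for the whole second after the job is handed in: The flap is shut (within 0.06 rad of its stop) and the vent button is in (at least 4 of its 5 mm); pot and cup stand upright, at rest, within 40 mm of where they were; lid and tray within 20 mm and spoon within 30 mm of where they were (value of joint flap below 0.06 rad and value of joint vent above 0.004 m and angle between each of teapot, sippy_cup's own z axis and vertical below 0.05 rad and distance of each of teapot, sippy_cup from where it was at the start of the episode below 0.04 m and distance of each of cup_lid, tray from where it was at the start of the episode below 0.02 m and distance of spoon from where it was at the start of the episode below 0.03 m and linear speed of each of teapot, sippy_cup below 0.02 m/s); the robot touches nothing.
It fails at once if the teapot or the sippy cup was lifted (height (world z) of any of teapot, sippy_cup above 0.055 m).
It fails at once if the teapot or the sippy cup was tipped over (angle between any of teapot, sippy_cup's own z axis and vertical above 0.3 rad).
It fails at once if the flap was let bang shut (faster than 3 rad/s in its last 0.3 rad) (value of joint flap below 0.3 rad and velocity of joint flap below -3 rad/s).
It fails at once if the tray, spoon or grey lid was lifted or shoved away (distance of any of cup_lid, tray from where it was at the start of the episode above 0.03 m or distance of spoon from where it was at the start of the episode above 0.05 m).
It also fails if it takes over 48 s, if anything falls off the work surface, if the arm or the gripper's body presses on something with over 40 N, if the wrist force passes 120 N, or if a joint passes its speed limit or range.

## Working session

There is one attempt and no reset: what is moved stays moved. The work goes in short steps, each a Python script; the robot and the scene stay as the last script left them, time stands still between calls to the robot, and variables do not carry over. Pictures are saved under pics/ and viewed, about 8 in all and at most 12, crops included, and the job is handed in when it is done.

```bash
mkdir -p pics
cat > h.py <<'E'
import numpy as np, cv2
from bench import manip, hand, optics
def shot(name,fn=None):
    d=optics.get_image(name); d={k:np.array(v) for k,v in d.items()}
    if fn: cv2.imwrite('pics/'+fn,cv2.cvtColor(d['pixels'],cv2.COLOR_RGB2BGR)); np.savez('pics/'+fn[:-4]+'.npz',**d)
    return d
def load(fn): return dict(np.load('pics/'+fn+'.npz'))
def ray(d,u,v):
    c=-d['R'].T@d['t']; r=d['R'].T@np.linalg.solve(d['K'],[u,v,1.]); return c,r/np.linalg.norm(r)
def plane(d,u,v,z):
    c,r=ray(d,u,v); return c+r*(z-c[2])/r[2]
def tri(*obs):
    A=0;b=0;L=[]
    for d,u,v in obs:
        c,r=ray(d,u,v);P=np.eye(3)-np.outer(r,r);A=A+P;b=b+P@c;L.append((c,P))
    x=np.linalg.solve(A,b); return x,[np.linalg.norm(P@(x-c)) for c,P in L]
def proj(d,X):
    p=d['K']@(d['R']@np.asarray(X)+d['t']); return p[:2]/p[2]
E
python3 - <<'E'
from h import *
a=shot('scene','scene0.png');b=shot('side','side0.png');s=manip.read_state();print(s)
for d in(a,b):print(-d['R'].T@d['t'],d['R'][2],d['K'][0,0])
E
```

```text
{'t': 0.1, 'joint_pos': array([-1.38720305,  0.33385452,  0.03988724,  1.46617141, -0.01342969,
        1.34329249, -0.05849945]), 'qd': array([-2.64956730e-04, -8.03168444e-04, -5.65931563e-04, -8.17073666e-04,
        2.41593253e-05, -7.39713711e-04, -4.01790568e-04]), 'effort': array([ 4.15383984e-03, -6.60021472e+01,  1.37017775e+00, -4.06470859e+01,
        1.68993889e-02,  9.05570691e-03, -8.33335406e-06]), 'tool_pos': array([0.18134239, 0.62403246, 0.40390656]), 'tcp_rot': array([-4.42767234e-01, -3.11010021e+00,  2.28324244e-03]), 'wrist_force': array([-0.34941881, -0.65771761,  0.20296864]), 'moment': array([-0.01146752, -0.00685442,  0.06214904]), 'width': 0.08558028320607468}
[ 1.28698117 -0.24460148  0.86688707] [-0.64271431  0.3511949  -0.68086743] 465.112233485878
[0.31270642 0.83582873 0.58952387] [ 0.27304164 -0.78714136 -0.55304317] 393.79429809812774
```

View pics/scene0.png

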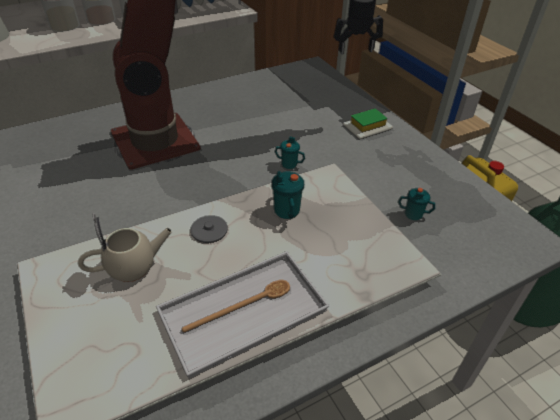

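View pics/side0.png

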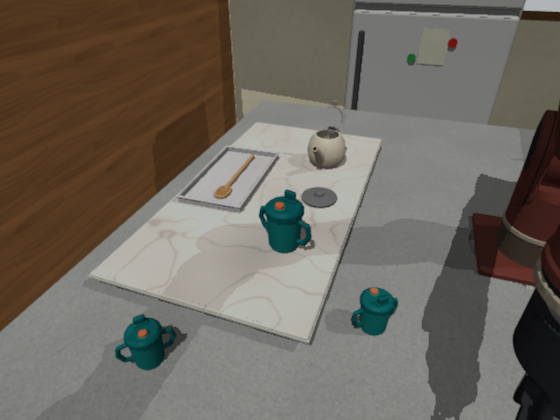

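The scene view shows the teapot at (127,255), its open flap at (100,235) and its spout tip at (168,231). It also shows the grey lid at (208,229), the tray at (240,312), and three teal cups at (289,154), (288,195) and (417,204). The one at (288,195), which is (284,225) in side, is the largest and the only one standing on the shelf, so it fits the description. I'll confirm this in one enlarged composite crop.

Run:
```python
from h import *
a=load('scene0');b=load('side0')
def crop(d,u,v,w,h,s): return cv2.resize(d['pixels'][v:v+h,u:u+w],None,fx=s,fy=s,interpolation=cv2.INTER_CUBIC)
top=np.hstack([crop(a,75,205,100,75,4),crop(a,250,130,100,75,4)])
bot=np.hstack([crop(b,290,115,100,75,4),crop(b,245,185,100,75,4)])
cv2.imwrite('pics/crop1.png',cv2.cvtColor(np.vstack([top,bot]),cv2.COLOR_RGB2BGR))
for n,d in(('scene',a),('side',b)):
    hsv=cv2.cvtColor(d['pixels'],cv2.COLOR_RGB2HSV)
    for nm,lo,hi in(('orange',(3,150,120),(14,255,255)),('teal',(82,120,20),(98,255,255))):
        m=cv2.inRange(hsv,lo,hi);k,l,st,c=cv2.connectedComponentsWithStats(m)
        print(n,nm,[(st[i].tolist(),c[i].round(1).tolist()) for i in range(1,k) if st[i][4]>12])
```

```text
scene orange [([291, 174, 7, 5, 25], [294.0, 176.2])]
scene teal [([277, 137, 27, 32, 413], [289.5, 153.5]), ([273, 172, 31, 46, 1075], [286.6, 194.7]), ([406, 189, 29, 31, 489], [417.5, 203.1])]
side orange [([275, 202, 9, 7, 44], [279.0, 205.3]), ([371, 288, 7, 6, 34], [373.7, 290.6]), ([139, 330, 8, 7, 45], [142.2, 332.8])]
side teal [([259, 190, 52, 63, 1916], [284.6, 223.2]), ([351, 288, 46, 47, 1344], [374.4, 311.2]), ([116, 315, 60, 55, 1788], [145.1, 342.7])]
```

View pics/crop1.png

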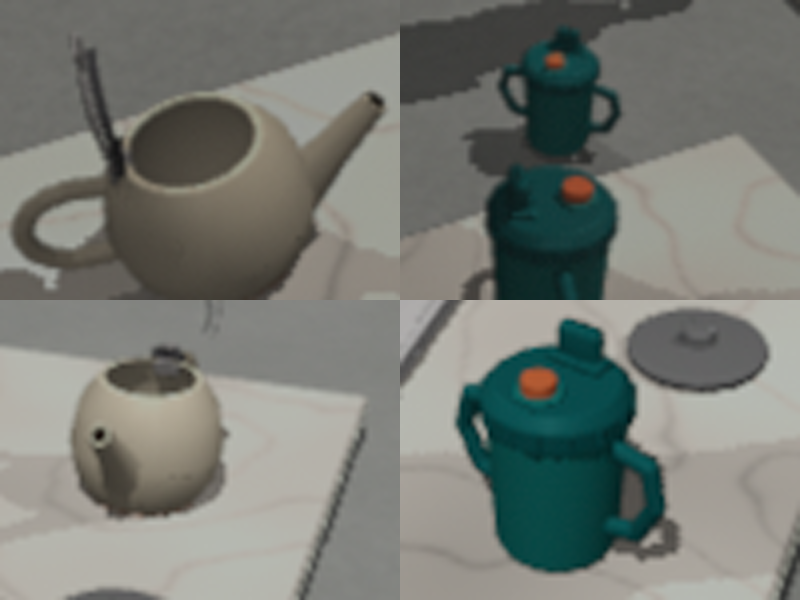

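The composite confirms that the large cup's button (scene 294,176; side 279,205) is orange and popped out. The teapot rim centre is at about scene (123.3,240.5) and side (328,134), the spout tip at scene (169,230) and side (315,149), and the flap's top end at about scene (96,216).

Run:
```python
from h import *
np.set_printoptions(precision=4,suppress=True)
a=load('scene0');b=load('side0')
v,e=tri((a,294,176.2),(b,279,205.3));print('vent tri',v,e,plane(a,294,176.2,.152),plane(b,279,205.3,.152))
for d,(x0,y0),n in((a,(277,137),'s'),):
    pass
m,e=tri((a,123.3,240.5),(b,328,133.8));print('mouth',m,e,plane(a,123.3,240.5,.132),plane(b,328,133.8,.132))
s,e=tri((a,169,230),(b,315,148.8));print('spout',s,e)
ax=s[:2]-m[:2];print('len',np.linalg.norm(ax),'yaw',np.arctan2(ax[1],ax[0]))
y=np.arctan2(ax[1],ax[0]);c=plane(a,123.3,240.5,.132)[:2]
for t in (1.5,1.6,1.8,2.0):
    h=np.r_[c-.038*np.array([np.cos(y),np.sin(y)]),.134];L=h+.084*np.array([np.cos(t)*np.cos(y),np.cos(t)*np.sin(y),np.sin(t)])
    print(t,L,proj(a,h),proj(a,L),proj(b,L))
# cup axis: lid ellipse in side view crop center ~ (558,403)->
print('lid',plane(b,245+158/4,185+103/4,.144),plane(a,250+152/4,130+202/4,.144))
for n,p in (('tray corners',[(158,308),(288,258),(327,308),(187,367)]),('lid',[(208,229)]),('shelf',[(20,268),(345,168),(437,272)])): print(n,[plane(a,*q,.05)[:2] for q in p])
```

```text
vent tri [0.5278 0.2124 0.152 ] [np.float64(0.001277466009635201), np.float64(0.0012774660096352985)] [0.5263 0.2121 0.152 ] [0.5285 0.2139 0.152 ]
mouth [ 0.5258 -0.2101  0.1318] [np.float64(0.0011786081071117674), np.float64(0.0011786081071119212)] [ 0.5276 -0.2097  0.132 ] [ 0.5253 -0.2118  0.132 ]
spout [ 0.5379 -0.112   0.1277] [np.float64(0.00015190663160215552), np.float64(0.00015190663160225237)]
len 0.09887843396507714 yaw 1.4487040494272188
1.5 [ 0.5237 -0.2415  0.2178] [104.8095 244.4359] [ 97.6792 215.2813] [332.8796 101.4769]
1.6 [ 0.5227 -0.2499  0.218 ] [104.8095 244.4359] [ 93.304  216.2317] [333.8752 100.5222]
1.8 [ 0.5207 -0.2664  0.2158] [104.8095 244.4359] [ 84.9129 219.0318] [335.7504  99.5192]
2.0 [ 0.5187 -0.2821  0.2104] [104.8095 244.4359] [ 77.3347 222.9227] [337.409   99.7191]
lid [0.5156 0.2176 0.144 ] [0.5256 0.196  0.144 ]
tray corners [array([ 0.6684, -0.191 ]), array([0.6735, 0.1168]), array([0.8327, 0.1225]), array([ 0.8225, -0.183 ])]
lid [array([ 0.5002, -0.0122])]
shelf [array([ 0.4202, -0.4327]), array([0.4523, 0.425 ]), array([0.866 , 0.3953])]
```

Vent: (0.528, 0.212, 0.152), expected z 0.153. Mouth rim: z 0.1318, expected 0.132. Spout is 99 mm out, against about 100. All are consistent, so I'll do the vent first.

```bash
cat >> h.py <<'E'
from scipy.spatial.transform import Rotation as Ro
def down(yaw): # tool x along yaw in the world plane, z down
    c,s=np.cos(yaw),np.sin(yaw)
    return Ro.from_matrix(np.array([[c,s,0],[s,-c,0],[0,0,-1.]])).as_rotvec()
E
python3 - <<'E'
from h import *
np.set_printoptions(precision=3,suppress=True)
a=load('scene0');b=load('side0')
s,e=tri((a,279.5,173),(b,290,195));print('cup spout',s,e,s-[.5278,.2124,.152])
for y in (1.45,1.45-np.pi): 
  for p in ([.528,.2125,.36],[.5185,-.275,.4],[.526,-.21,.31]): print(y,manip.ik(p,down(y)))
hand.grasp()
y=min((1.45,1.45-np.pi),key=lambda y:9 if manip.ik([.528,.2125,.36],down(y)) is None else np.abs(manip.ik([.528,.2125,.36],down(y))-manip.read_state()['joint_pos']).max())
manip.move_pose([.528,.2125,.173+.185],down(y))
st=manip.read_state();print(y,st['t'],st['tool_pos'],st['width'],st['wrist_force'])
c=shot('side','side1.png')
print('tip expected px',proj(c,st['tool_pos']-[0,0,.173]))
p=c['pixels'][140:260,210:370];cv2.imwrite('pics/c2.png',cv2.cvtColor(cv2.resize(p,None,fx=4,fy=4),cv2.COLOR_RGB2BGR))
E
```

```text
cup spout [0.513 0.181 0.162] [np.float64(0.0028164014252322774), np.float64(0.0028164014252323386)] [-0.014 -0.031  0.01 ]
1.45 [-0.959  0.214  0.575  1.751 -0.124  1.213 -0.471]
1.45 [-0.412  0.31   1.017  1.669 -0.272  1.315  0.532]
1.45 [-0.659  0.482  1.235  1.831 -0.492  1.185  0.614]
-1.6915926535897932 [-0.696  0.198  0.269  1.738 -0.056  1.213  2.608]
-1.6915926535897932 [-0.533  0.405  1.225  1.672 -0.39   1.343 -2.506]
-1.6915926535897932 [-0.655  0.476  1.226  1.831 -0.484  1.183 -2.534]
1.45 2.8167 [0.528 0.214 0.358] -9.61372458788627e-05 [ 0.37   0.707 -0.612]
tip expected px [279.326 191.448]
```

View pics/c2.png

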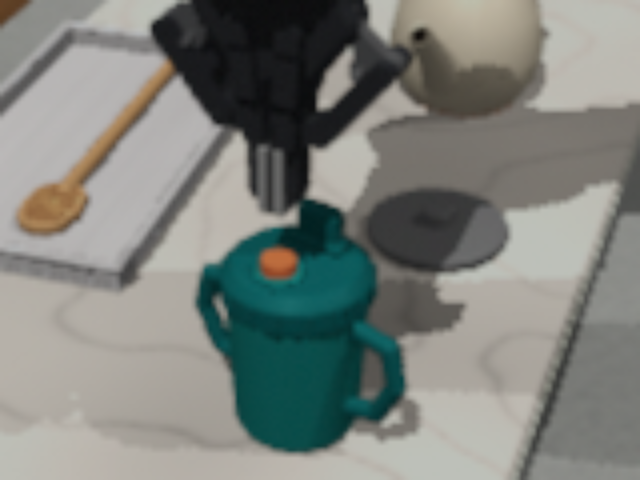

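The crop shows the closed fingertips directly above the orange button: tip seen at side (278.5,192), predicted (279.3,191.4). The cup's spout is clear to one side, so I'll press.

Run:
```python
from h import *
np.set_printoptions(precision=4,suppress=True)
f=lambda n:(lambda s:print(n,round(s['t'],2),s['tool_pos'],'tip z',s['tool_pos'][2]-.173,s['wrist_force']))(manip.read_state())
r=manip.rot if 0 else None
manip.move_l([.528,.2125,.173+.158],.08);f('near')
print(manip.move_l([.528,.2125,.173+.141],.015,max_force=12));f('pressed')
manip.hold(.1);f('h')
manip.move_l([.528,.2125,.173+.20],.12);f('up')
c=shot('side','side2.png')
manip.move_pose([.5180,-.275,.173+.30],down(1.45));f('behind')
d=shot('side','side3.png');e=shot('scene','scene3.png')
hsv=cv2.cvtColor(d['pixels'],cv2.COLOR_RGB2HSV);k,l,st,ce=cv2.connectedComponentsWithStats(cv2.inRange(hsv,(3,150,120),(14,255,255)))
print([(st[i].tolist(),ce[i].round(1).tolist()) for i in range(1,k) if st[i][4]>12],proj(d,[.528,.2125,.153]),proj(d,[.528,.2125,.148]))
g=lambda q,u,v:cv2.resize(q['pixels'][v:v+150,u:u+100],None,fx=4,fy=4)
cv2.imwrite('pics/c3.png',cv2.cvtColor(np.hstack([g(e,65,150),g(d,240,120)]),cv2.COLOR_RGB2BGR))
```

```text
near 3.35 [0.5279 0.2124 0.3304] tip z 0.15737244181939786 [ 0.4272 -0.0634  0.383 ]
True
pressed 4.08 [0.5283 0.2127 0.3216] tip z 0.14855528390435785 [-2.3262 -0.342   7.7667]
h 4.17 [0.5283 0.2126 0.3216] tip z 0.1485500255797021 [-1.3281 -1.1504  6.9404]
up 4.76 [0.5278 0.2125 0.3724] tip z 0.19939063562654163 [-0.6577  0.1419 -0.4411]
behind 6.62 [ 0.5188 -0.2737  0.4725] tip z 0.29952980875885615 [-0.2084 -0.4937  0.1106]
[([276, 205, 8, 4, 27], [279.1, 206.6]), ([371, 288, 7, 6, 34], [373.7, 290.6]), ([139, 330, 8, 7, 45], [142.3, 332.9])] [279.4542 204.5729] [279.465  206.6417]
```

View pics/c3.png

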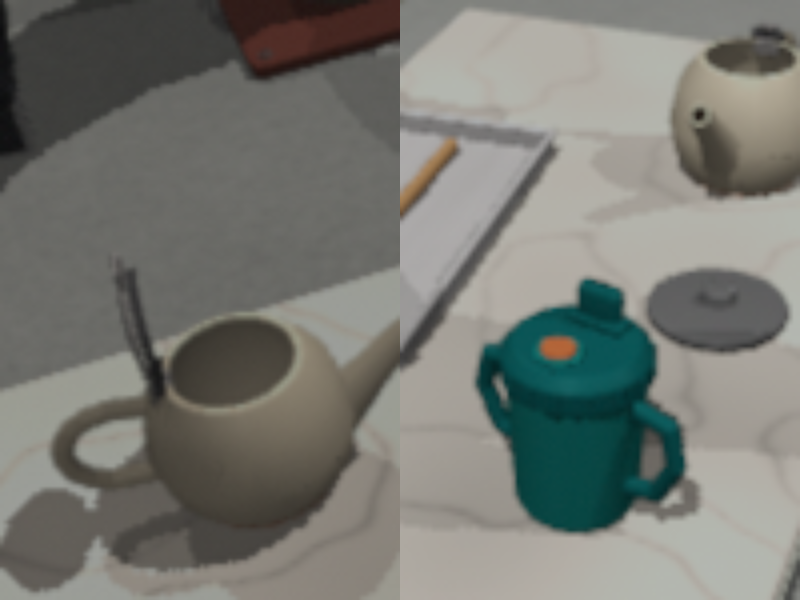

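The crop shows the button now flush in its collar: centroid at side (279.1,206.6), predicted (279.5,206.6) for fully in. The reaction rose well past 2.5 N at tip z 0.1486. The flap is still upright at scene (95,230) and the hand is behind it. Next I'll do the flap.

Run:
```python
from h import *
np.set_printoptions(precision=4,suppress=True)
S=manip.read_state
f=lambda n:(lambda s:print(n,round(s['t'],2),s['tool_pos']-[0,0,.173],s['wrist_force']))(S())
yaw=1.45;ux=np.array([np.cos(yaw),np.sin(yaw)])
H=np.array([.526,-.2100])-.038*ux;HZ=.134
def tcp(u,z): return np.r_[H+u*ux,HZ+z+.173]   # tip centre at u, tip height z over the hinge
manip.move_l(tcp(-.04,.16),.15)
print(manip.move_l(tcp(-.04,.052),.12,max_force=6));f('down')
r,d,w=.052,.004,.011
for th in np.arange(1.6,.25,-.15):
    u=r*np.cos(th)-d*np.sin(th)-w; z=r*np.sin(th)+d*np.cos(th)
    hit=manip.move_l(tcp(u,z),.05,max_force=8)
    f('%.2f'%th)
    if hit: print('stopped');break
e=shot('scene','scene4.png');dd=shot('side','side4.png')
g=lambda q,u,v:cv2.resize(q['pixels'][v:v+150,u:u+100],None,fx=4,fy=4)
cv2.imwrite('pics/c4.png',cv2.cvtColor(np.hstack([g(e,65,150),g(dd,280,60)]),cv2.COLOR_RGB2BGR))
```

```text
False
down 8.02 [ 0.5168 -0.2877  0.1868] [-1.1344 -0.3373  0.3989]
1.60 8.63 [ 0.5195 -0.2638  0.1859] [-0.8785  0.1161  0.4189]
1.45 8.94 [ 0.5205 -0.256   0.1861] [-0.7701 -0.1083 -0.3048]
1.30 9.25 [ 0.5215 -0.2482  0.1851] [-0.2874  0.3034  0.2592]
1.15 9.56 [ 0.5224 -0.2407  0.1829] [-0.0595  0.2186 -0.8525]
1.00 9.87 [ 0.5232 -0.2336  0.1797] [-0.4399 -0.3614 -0.4262]
0.85 10.18 [ 0.5239 -0.2271  0.1754] [0.5158 0.2166 0.1192]
0.70 10.48 [ 0.5246 -0.2213  0.1702] [-0.121   0.3919 -0.5577]
0.55 10.79 [ 0.5252 -0.2163  0.1642] [-0.5168 -0.0493  0.3926]
0.40 11.1 [ 0.5257 -0.2124  0.1576] [0.6151 0.4192 0.4764]
0.25 11.41 [ 0.526  -0.2094  0.1504] [ 0.3866 -0.4538  0.1599]
```

View pics/c4.png

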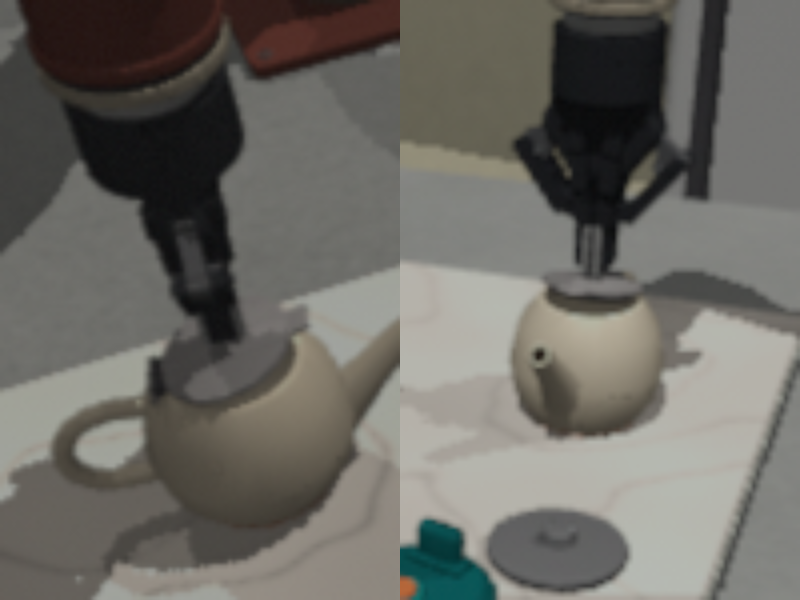

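The flap is following the fingertips and is now about 0.25 rad short of shut, with its lip at scene (140,229). The pot hasn't moved. I'll ease it down to the stop.

Run:
```python
from h import *
np.set_printoptions(precision=4,suppress=True)
f=lambda n:(lambda s:print(n,round(s['t'],2),s['tool_pos']-[0,0,.173],s['wrist_force']))(manip.read_state())
p=manip.read_state()['tool_pos']
print(manip.move_l([.526,-.2085,.173+.132],.02,max_force=10));f('press')
manip.hold(.2);f('held')
q=manip.read_state()['tool_pos']
manip.move_l([q[0],q[1],.173+.26],.1);f('up')
manip.move_pose([.45,-.05,.173+.30],down(1.45));f('away')
e=shot('scene','scene5.png');dd=shot('side','side5.png')
g=lambda q,u,v:cv2.resize(q['pixels'][v:v+150,u:u+100],None,fx=4,fy=4)
cv2.imwrite('pics/c5.png',cv2.cvtColor(np.hstack([g(e,65,180),g(dd,280,90)]),cv2.COLOR_RGB2BGR))
for n,i in(('scene',e),('side',dd)):
    o=load(n+'0');df=cv2.absdiff(o['pixels'],i['pixels']).max(2)
    hs=[cv2.inRange(cv2.cvtColor(x['pixels'],cv2.COLOR_RGB2HSV),(82,120,20),(98,255,255)) for x in(o,i)]
    for h in hs:
        k,l,st,ce=cv2.connectedComponentsWithStats(h);j=1+np.argsort(-st[1:,4]);print(n,[(st[x].tolist(),ce[x].round(1).tolist()) for x in j[:3]])
y=1.45;L=np.r_[np.array([.526,-.21])+.046*np.array([np.cos(y),np.sin(y)]),.134]
print('lip shut px',proj(e,L),proj(dd,L))
```

```text
True
press 12.14 [ 0.5261 -0.2089  0.1393] [-0.5768  1.6959  8.8115]
held 12.34 [ 0.5261 -0.2089  0.1393] [-1.5284  1.103   9.369 ]
up 13.71 [ 0.526  -0.2088  0.2594] [ 0.0821  0.4912 -0.7024]
away 14.46 [ 0.45   -0.0506  0.2997] [-0.1638 -0.4752  0.3277]
scene [([273, 172, 31, 46, 1075], [286.6, 194.7]), ([406, 189, 29, 31, 489], [417.5, 203.1]), ([277, 137, 27, 32, 413], [289.5, 153.5])]
scene [([272, 171, 32, 48, 1090], [286.7, 194.3]), ([401, 189, 33, 31, 487], [417.2, 202.9]), ([280, 138, 24, 31, 401], [289.7, 153.7])]
side [([259, 190, 52, 63, 1916], [284.6, 223.2]), ([116, 315, 60, 55, 1788], [145.1, 342.7]), ([351, 288, 46, 47, 1344], [374.4, 311.2])]
side [([259, 190, 52, 63, 1942], [284.6, 222.8]), ([116, 315, 60, 55, 1783], [145.0, 342.8]), ([351, 288, 46, 47, 1345], [374.4, 311.2])]
lip shut px [144.3902 233.9992] [321.9986 139.3474]
```

View pics/c5.png

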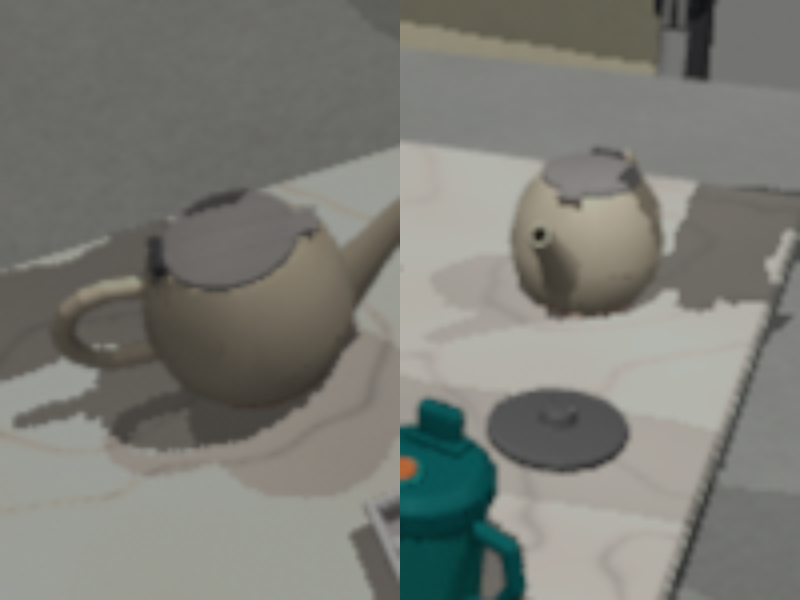

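View pics/scene5.png

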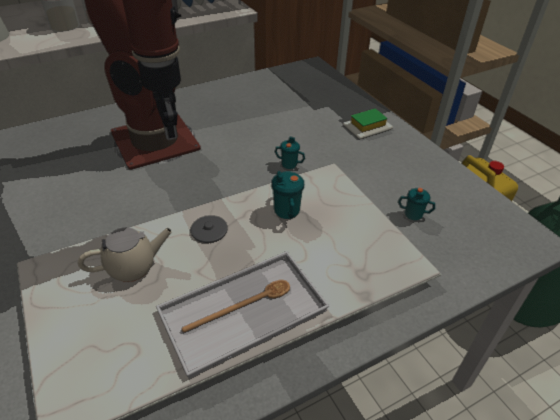

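The final views show the flap shut: its lip is at scene (144.5,234.5), against (144.4,234.0) predicted for closed. Cup, pot, lid, tray and spoon are where they started, and the arm is clear.

```bash
python3 -c "
from h import *
manip.job_done();print(manip.read_state()['t'])"
```

```text
the job is handed in; nothing more can be done
the job is handed in; nothing more can be done
```

Both drinks are closed up, and I handed the job in at about 14.5 s of the 48 s; it gives no verdict.

- **Vent button:** I pressed it with the closed fingertips on the largest teal cup, the one on the shelf. The stop triggered at a 12 N change, with the tip at z 0.1486 m against 0.148 expected fully in. The image then showed the button flush, at the predicted pixel for fully in.
- **Flap:** I pushed it from the handle side and guided it round at about 0.5 rad/s, then eased it down at 20 mm/s onto its stop. The reaction was about 9 N with the tip at z 0.1393 m, against 0.139 expected shut. In the scene view the lip sits within 1 px of where a shut lip should be.
- **Everything else:** The cup's outline moved less than 0.5 px in either view. The pot, grey lid, tray and spoon look unmoved by eye in the last scene picture. The arm was clear of everything.

No final check failed. My early rough estimates of the cup lid's centre from the two views differed by about 24 mm, so I did not use them. The button's own position agreed across both views to about 1.3 mm.

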